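Put the bench air line into service

TASK

Put the air line on this bench into service: first screw the needle valve (steel T-bar) shut, clockwise from above, until you feel it stop on its seat, and leave it shut while you swing the shut-off lever (black flat handle) counter-clockwise to its fully open stop. Then open the needle valve counter-clockwise by half a turn from its seat and let go. Leave the other things on the bench where they are.

Things in the scene. Friction and masses are not known exactly. Their poses are not given: they have to be found in the camera images.
- manifold: Fixed air manifold: grey base plate 110 x 400 x 10 mm with an aluminium pipe (22 mm, axis at height 38 mm) along its y axis and two square blocks 46 mm wide, top at height 60 mm, at y = +100 and -100 mm. One block carries the needle valve, the other the shut-off valve; which is which varies. Origin: centre of the plate's underside; z up.
- needle_bar (a point): Centre of the needle valve's dark steel T-bar: 52 mm long (its x axis), 12 mm thick (y), 26 mm tall (z up), spanning heights 104 to 130 mm above the bench. Turns about the vertical through this point, on a 10 mm stem over a round brass bonnet (30 mm wide, top at height 93 mm). Where the bar meets its seat differs each time: it cannot be seen, only felt. Looks the same after half a turn.
- needle (a joint): Opening angle of the needle valve in rad: 0 = shut on its seat (hard stop), growing as the bar turns counter-clockwise seen from above; half a turn open = 3.14. Friction about 0.07 N m; stays where it is left.
- shutoff_axis (a point): On the vertical turning axis of the shut-off valve, at the height of the middle of its lever, about 92 mm above the bench. Its axes are those of the fixed valve: the lever points along its +x when shut and along its +y (along the pipe) when fully open.
- shutoff_grip (a point): Point on the shut-off lever 75 mm from its turning axis, mid-width and mid-height, about 92 mm above the bench. x axis points outwards along the lever. The lever is a flat black plastic grip, from 18 to 98 mm from the turning axis, 16 mm wide and 14 mm thick, with 24 mm or more free space below it.
- shutoff (a joint): Angle of the shut-off lever in rad: 0 = shut (across the pipe), 1.571 = fully open (along the pipe, hard stop), growing counter-clockwise seen from above. Friction about 0.18 N m; stays where it is left.
- parts_bin: Bystander: blue open bin 100 x 160 x 50 mm with small metal parts; origin at the centre of its underside.
- glue_bottle: Bystander: small white bottle, 34 mm wide and 100 mm tall; origin at the centre of its underside.
- screwdriver: Bystander: screwdriver with a black handle, about 200 mm long, lying on the bench.
- housing: Bystander: aluminium housing block 60 x 45 x 30 mm; origin at the centre of its underside.

How it is judged:
On the way, in this order (a step that is already met when the one before it is completed fails the run):
1. the needle valve is shut on its seat (within 0.1 rad) while the shut-off lever is still shut (below 0.4 rad) (value of joint needle below 0.1 rad and value of joint shutoff below 0.4 rad), for 0.2 s.
2. the shut-off lever is fully open (above 1.45 rad) while the needle valve is still shut (below 0.15 rad) (value of joint shutoff above 1.45 rad and value of joint needle below 0.15 rad), for 0.2 s.
At the end, for the whole second after the job is handed in: The needle valve rests half a turn open from its seat (3.14 rad, within 0.2 rad), the shut-off lever is fully open (above 1.45 rad), and the bin, bottle, screwdriver and housing are within 30 mm of where they began (value of joint needle between 2.9416 and 3.3416 rad and value of joint shutoff above 1.45 rad and velocity of joint needle between -0.05 and 0.05 rad/s and distance of each of parts_bin, glue_bottle, screwdriver, housing from where it was at the start of the episode below 0.03 m); the robot touches nothing.
It fails at once if a bystander (bin, bottle, screwdriver or housing) is moved by more than 30 mm (distance of any of parts_bin, glue_bottle, screwdriver, housing from where it was at the start of the episode above 0.03 m).
It also fails if it takes over 72 s, if anything falls off the work surface, if the arm or the gripper's body presses on something with over 40 N, if the wrist force passes 120 N, or if a joint passes its speed limit or range.

ROBOT

A 6-joint arm with a two-finger parallel gripper is mounted at the origin on the work surface. World frame = base frame: x ahead of the robot, y to its left, z up, the work surface at z = 0. Lengths are in m, angles in rad, forces in N, time in s.
With the tool pointing down it reaches from about 0.225 to 0.875 m from the base axis. Payload 3.4 kg.
Tool frame: the origin (TCP) lies at the very end of the fingers, on their centre line; the grasp point (between the pads) lies 19 mm behind it (manip.tcp_to_grasp is the distance from the TCP to the grasp point, in m); z points along the fingers, y is the line along which they close (so a half turn about z gives the same grasp; the last joint's range is limited). The gripper opens to 85 mm and grips with 20 to 120 N. Pads are 22 mm wide; open, the fingers measure 114 mm over their backs; the gripper's body (76 mm by 85 mm) begins 54 mm behind the grasp point. The pads swing forward as they close: fully open they stand 13 mm farther back than shut.
Start: joints at [1.06, 0.276, 1.505, -0, 1.361, -0.121], TCP at [0.219, 0.532, 0.231] pointing down, gripper open.
Joint ranges: [-2.89, 2.89], [-0.75, 2.08], [0.22, 2.7], [-1.18, 4.32], [0.11, 2.71], [-2.7, 2.7]. Speed limits (rad/s): [2.57, 2.57, 3.14, 3.14, 3.14, 3.14].

INTERFACE

Orientations are given as a unit quaternion [w, x, y, z].
In Python, from rig import status, get_image, job, manip gives the robot as it stands.
- The arm moves only by the tool apply_moves, never from a script. Its arguments are lists of equal length, an entry for each row: "xyz": the shift along the tool's x, y, z each as a share of 0.3 m, from -1 to 1, a list of three; "rot": the turn, a rotation vector about the tool's x, y, z each as a share of 60 degrees, from -1 to 1, a list of three; "hand": the opening, from -1 (shut) to 1 (fully open). A call has 1 to 8 rows; each row shifts and turns the commanded pose from where the row before left it, along the tool's axes as they then stand; what a row does not reach is not made up. A row lasts 1/8 s, in which the tool goes at most 62.5 mm and 10.7 degrees, less where a joint would pass 70% of its speed; a pose out of reach is approached as far as the arm can. A call with a number of a shift or a turn outside -1 to 1 is refused whole. A call with a gripper value outside its range is refused whole. The fingers move at their own pace and stop on an object; "force" is the grip in N (left out, the last holds). Time passes only in rows, so rows that do not move let the fingers close. It gives the time, the measured TCP pose, the force, the opening and the grip force at its end, in the units of the state.
- status.get_state(): the state, without advancing time (a new reading comes with each control period).
- get_image(name): name is "scene" or "top" or "wrist"; returns a dict with "pixels" (480x640x3 uint8, red, green, blue), "fovy" (degrees; the focal length in pixels is half the picture's height over the tangent of half this angle, whatever the lens; pixels are square), "cx", "cy" (the principal point, pixels), "dist" ([k1, k2, p1, p2, k3] as OpenCV has them; the pictures are not rectified), "origin" and "orientation" of the camera in the world; the wrist camera has in their place "tool_from_camera" (4x4, takes a point from camera to tool coordinates, whose origin is the TCP and whose axes are the flange's). Camera axes: x right, y down, z forward; pixel columns grow to the right and rows downward; lengths in m; the calibration is good to about 2 mm. A picture is of the moment at which its call begins: read the wrist's pose just before it. There is no depth.
- job.sign_off(): hands the job in; it is judged then, once.
The state is a dict: "clock": time; "qpos": joint angles; "qd": joint speeds; "effort": joint torques, N m; "position": TCP position; "ee_rot": TCP orientation; "contact_force": force on the tool from outside, world axes, zero at the start; "moment": the same for the moment, N m; "width": finger opening in m; "gripper_force": force on a finger pad.
Only numpy, scipy, OpenCV 4.12 (cv2) and the standard library are available. Lean on these libraries where they do the work, as an engineer would, in place of code of your own. Each camera call takes 0.05 s, during which the arm holds its last target. There are 200 camera calls.

## Working session

There is one attempt and no reset: what is moved stays moved. The work goes in short steps, Python scripts to look and compute and a tool call to move; the robot and the scene stay as the last step left them, time stands still between calls to the robot, and variables do not carry over. Pictures are saved under pics/ and viewed, at most 10 in all, crops included, and the job is handed in when it is done.

Besides the shell and the picture viewer there is one more tool, called by a JSON object that holds its "op" and its "data". apply_moves: Moves the arm, as the interface text tells. Its arguments: {"type":"object","properties":{"xyz":{"type":"array","items":{"type":"array","items":{"type":"number","minimum":-1,"maximum":1}}},"rot":{"type":"array","items":{"type":"array","items":{"type":"number","minimum":-1,"maximum":1}}},"hand":{"type":"array","items":{"type":"number"}},"force":{"type":"number"}},"required":["xyz","rot","hand"]}

```bash
mkdir -p pics; cat > h.py <<'E'
import numpy as np, cv2
from scipy.spatial.transform import Rotation as R
from rig import status,get_image,job,manip
def R_(q): return R.from_quat([q[1],q[2],q[3],q[0]]).as_matrix()
def K(im):
    f=240/np.tan(np.radians(im["fovy"])/2); return np.array([[f,0,im["cx"]],[0,f,im["cy"]],[0,0,1]])
def pose(im,st=None):
    if "origin" in im: return R_(im["orientation"]),np.array(im["origin"])
    T=np.array(im["tool_from_camera"]);Rt=R_(st["ee_rot"])
    return Rt@T[:3,:3], Rt@T[:3,3]+np.array(st["position"])
def ray(im,uv,z,st=None):
    r,o=pose(im,st)
    p=cv2.undistortPoints(np.array(uv,float).reshape(-1,1,2),K(im),np.array(im["dist"]))[:,0]
    d=np.c_[p,np.ones(len(p))]@r.T
    return o+d*((z-o[2])/d[:,2])[:,None]
def save(im,n): cv2.imwrite("pics/"+n,im["pixels"][:,:,::-1])
E
python3 - <<'E'
from h import *
for n in("scene","top"):
    im=get_image(n);save(im,n+"0.png");print(n,im["fovy"],im["origin"],im["orientation"],im["dist"])
print(status.get_state())
E
```

```text
scene 55.94257968858973 [ 1.37787388 -0.24861193  0.6247352 ] [-0.39305793  0.72576774  0.49771929 -0.26653736] [-0.02841244  0.          0.          0.          0.        ]
top 48.421205528637614 [0.54849088 0.02227227 1.00392615] [-0.04530353  0.71149842 -0.70089292  0.02160344] [0.02020519 0.         0.         0.         0.        ]
{'clock': 0.1, 'qpos': array([ 1.06001691e+00,  2.76546537e-01,  1.50597646e+00,  5.23597733e-06,
        1.36069797e+00, -1.20993798e-01]), 'qd': array([ 0.00193135, -0.00047507, -0.00333884, -0.00046209,  0.00210684,
       -0.00199548]), 'effort': array([ 1.31816385e-03, -4.17697942e+01, -2.46403956e+01,  2.23049988e-04,
        5.78294392e-03, -8.12936662e-06]), 'position': array([0.21827137, 0.53147183, 0.23052976]), 'ee_rot': array([-2.55357593e-04,  1.93661848e-01,  9.81068003e-01, -7.73074672e-04]), 'contact_force': array([-0.73245979, -0.23451753, -1.04462835]), 'moment': array([-0.02043601, -0.03520273, -0.03157012]), 'gripper_force': 0.0, 'width': 0.08522002911894937}
```

View pics/top0.png

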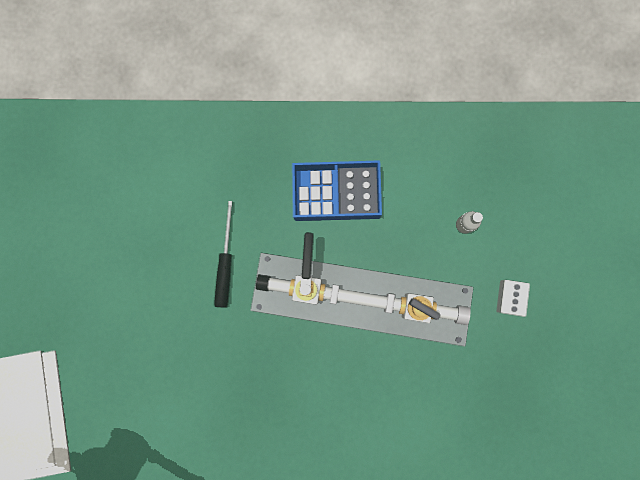

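View pics/scene0.png

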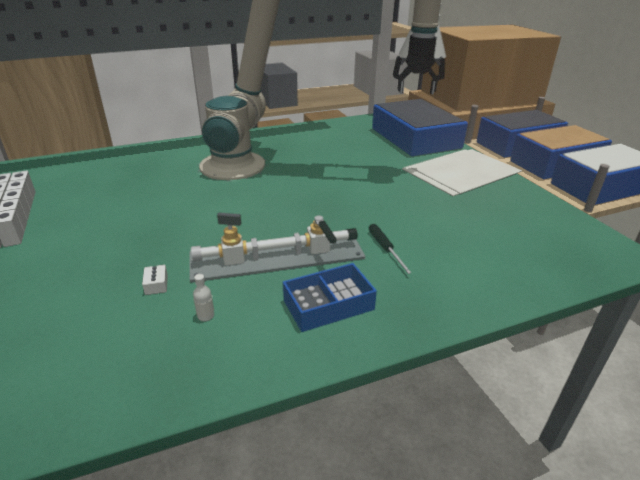

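Top view: the lever (black) runs from its axis at about (307,288) up to (308,234). The T-bar runs from (411,300) to (439,317), on the right-hand block. The plate corners are near (262,253), (473,287), (465,345) and (252,311). The bin is at (338,190), the bottle at (470,221), the housing at (515,298) and the screwdriver at (225,255).

```bash
python3 - <<'E'
from h import *
im=get_image("top");px=im["pixels"];g=cv2.cvtColor(px,cv2.COLOR_RGB2GRAY)
c=np.array([[262,253],[473,287],[465,345],[252,311]],np.float32).reshape(-1,1,2)
c=cv2.cornerSubPix(g,c,(4,4),(-1,-1),(3,50,.01))[:,0];P=ray(im,c,.01)
print(c,P)
ctr=P.mean(0);ey=(P[0]+P[3]-P[1]-P[2])[:2];print("len",np.linalg.norm(ey)/2,"wid",np.linalg.norm(P[0]+P[1]-P[2]-P[3])/2);ey/=np.linalg.norm(ey)
print("ctr",ctr,"yaw of y axis",np.degrees(np.arctan2(ey[1],ey[0])),"shut",ctr[:2]+.1*ey,"needle",ctr[:2]-.1*ey)
dark=(px.max(2)<75).astype(np.uint8)
for n,(x0,x1,y0,y1),z in(("bar",(405,445,292,325),.13),("lever",(298,318,228,282),.099)):
    m=np.zeros_like(dark);m[y0:y1,x0:x1]=dark[y0:y1,x0:x1]
    k=max(cv2.findContours(m,0,1)[0],key=cv2.contourArea);b=cv2.boxPoints(cv2.minAreaRect(k))
    W=ray(im,b,z)[:,:2];e=[W[1]-W[0],W[2]-W[1]];l=max(e,key=np.linalg.norm)
    print(n,W.mean(0),[np.linalg.norm(v) for v in e],np.degrees(np.arctan2(l[1],l[0])),b.mean(0))
E
```

```text
[[262.57053 253.4044 ]
 [470.24622 287.36426]
 [465.      345.     ]
 [250.3601  310.09583]] [[ 0.62263483  0.16801207  0.01      ]
 [ 0.5655008  -0.2169905   0.01      ]
 [ 0.46087402 -0.20641608  0.01      ]
 [ 0.51681508  0.18785588  0.01      ]]
len 0.39371778411281627 wid 0.10631675898679664
ctr [ 0.54145618 -0.01688466  0.01      ] yaw of y axis 81.7438314247238 shut [0.5558161  0.08207894] needle [ 0.52709627 -0.11584825]
bar [ 0.5335238  -0.09603731] [np.float64(0.007511066415173383), np.float64(0.019409099571390104)] -148.78459861681787 [412.88235 304.9706 ]
lever [0.61423657 0.07868043] [np.float64(0.07876400319799574), np.float64(0.015002319833866296)] -2.9344342502301446 [307.1675  255.15482]
```

{"op": "apply_moves", "data": {"xyz": [[-0.127,-0.1145,-0.017],[-0.127,-0.1145,-0.017],[-0.127,-0.1145,-0.017],[-0.127,-0.1145,-0.017],[-0.127,-0.1145,-0.017],[-0.127,-0.1145,-0.017],[-0.127,-0.1145,-0.017],[-0.127,-0.1145,-0.017]], "rot": [[0,0,0],[0,0,0],[0,0,0],[0,0,0],[0,0,0],[0,0,0],[0,0,0],[0,0,0]], "hand": [1,1,1,1,1,1,1,1]}}

```text
clock: 1.15
position: [0.3964, 0.1603, 0.2722]
ee_rot: [0.0, 0.194, 0.981, 0.0]
contact_force: [0.5, 0.8, 0.6]
width: 0.0854
gripper_force: 0.0
```

{"op": "apply_moves", "data": {"xyz": [[-0.127,-0.1145,-0.017],[-0.127,-0.1145,-0.017],[-0.127,-0.1145,-0.017],[-0.127,-0.1145,-0.017],[-0.127,-0.1145,-0.017],[-0.127,-0.1145,-0.017],[0,0,0]], "rot": [[0,0,0],[0,0,0],[0,0,0],[0,0,0],[0,0,0],[0,0,0],[0,0,0]], "hand": [1,1,1,1,1,1,1]}}

```text
clock: 2.02
position: [0.5305, -0.119, 0.3019]
ee_rot: [0.0, 0.196, 0.981, -0.0]
contact_force: [-0.5, 0.0, -0.6]
width: 0.0854
gripper_force: 0.0
```

{"op": "apply_moves", "data": {"xyz": [[0,0,0],[0,0,0],[0,0,0],[0,0,0],[0,0,0],[0,0,0],[0,0,0],[0,0,0]], "rot": [[0,0,0.17],[0,0,0.17],[0,0,0.17],[0,0,0.17],[0,0,0.17],[0,0,0.17],[0,0,0.17],[0,0,0.17]], "hand": [1,1,1,1,1,1,1,1]}}

```text
clock: 3.02
position: [0.5284, -0.1143, 0.3024]
ee_rot: [-0.001, 0.789, 0.614, -0.0]
contact_force: [-0.1, -0.2, -0.5]
width: 0.085
gripper_force: 0.0
```

```bash
cat >> h.py <<'E'
def yaw(st): x=R_(st["ee_rot"])[:,0]; return np.degrees(np.arctan2(x[1],x[0]))
def goto(x,y,z,yw=None):
    st=status.get_state();r=R_(st["ee_rot"]);d=r.T@(np.array([x,y,z])-st["position"])
    print("pos",st["position"].round(4),"yaw",yaw(st).round(2),"q6",st["qpos"][5].round(3),"clock",st["clock"],"shares",(d/.3).round(4),"dyaw share rotz",None if yw is None else round(-(yw-yaw(st))/60,3))
E
python3 - <<'E'
from h import *
st=status.get_state();im=get_image("wrist");save(im,"w1.png");print(im["tool_from_camera"],im["fovy"],im["dist"])
goto(.527,-.116,.3,59)
for p in ([.527,-.116,.13],[.527,-.116,.093]):
    r,o=pose(im,st);print(cv2.projectPoints(r.T@(np.array(p)-o),np.zeros(3),np.zeros(3),K(im),np.array(im["dist"]))[0])
E
```

```text
[[-6.65015240e-04 -9.58959727e-01 -2.83541531e-01  7.26136522e-02]
 [ 9.99999500e-01 -4.25941900e-04 -9.04819053e-04  7.10667904e-04]
 [ 7.46912814e-04 -2.83541991e-01  9.58959531e-01 -1.42278550e-01]
 [ 0.00000000e+00  0.00000000e+00  0.00000000e+00  1.00000000e+00]] 60.407732656843834 [-0.07301415  0.          0.          0.          0.        ]
pos [ 0.5284 -0.1143  0.3024] yaw 75.58 q6 -0.091 clock 3.075 shares [-0.0066 -0.0032  0.0081] dyaw share rotz 0.276
[[[310.89380347 211.47624991]]]
[[[311.12196426 201.67179358]]]
```

View pics/w1.png

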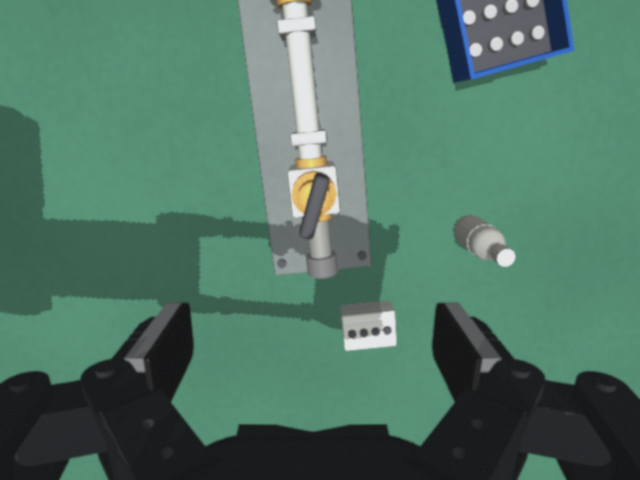

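The wrist view shows the T-bar from (321,176) to (308,236), within 5 px of the prediction. I'll measure it more precisely.

```bash
python3 - <<'E'
from h import *
st=status.get_state();im=get_image("wrist");px=im["pixels"]
m0=(px.max(2)<100).astype(np.uint8);m=np.zeros_like(m0);m[165:245,290:340]=m0[165:245,290:340]
k=max(cv2.findContours(m,0,1)[0],key=cv2.contourArea);b=cv2.boxPoints(cv2.minAreaRect(k));print(b)
W=ray(im,b,.13,st)[:,:2];e=[W[1]-W[0],W[2]-W[1]];l=max(e,key=np.linalg.norm)
a=np.degrees(np.arctan2(l[1],l[0]));print(W.mean(0),[np.linalg.norm(v) for v in e],a)
hsv=cv2.cvtColor(px,cv2.COLOR_RGB2HSV);w=((hsv[...,1]<40)&(hsv[...,2]>200)).astype(np.uint8);w[:160]=0;w[220:]=0;w[:,:285]=0;w[:,342:]=0
b=cv2.boxPoints(cv2.minAreaRect(cv2.findNonZero(w)));W=ray(im,b,.06,st);print("block",W.mean(0),b)
E
```

```text
[[295.85074 236.57256]
 [315.29355 171.30022]
 [330.61496 175.86403]
 [311.17215 241.13637]]
[ 0.5295491 -0.1129056] [np.float64(0.05426505073822754), np.float64(0.012239863754333431)] 59.04990917403762
block [ 0.52956715 -0.11391946  0.06      ] [[287.6682  170.79295]
 [334.27295 165.97176]
 [339.02002 211.86   ]
 [292.41528 216.6812 ]]
```

{"op": "apply_moves", "data": {"xyz": [[0,0,0],[0,0,0],[0.005,0.002,0.15],[0,0,0.15],[0,0,0.15],[0,0,0.12],[0,0,0.1],[0,0,0]], "rot": [[0,0,0.138],[0,0,0.138],[0,0,0],[0,0,0],[0,0,0],[0,0,0],[0,0,0],[0,0,0]], "hand": [1,1,1,1,1,1,1,1]}}

```text
clock: 4.12
position: [0.5282, -0.1134, 0.0996]
ee_rot: [-0.002, 0.867, 0.497, -0.002]
contact_force: [0.0, 0.1, -0.2]
width: 0.0853
gripper_force: 0.0
```

{"op": "apply_moves", "data": {"xyz": [[0,0,0],[0,0,0],[0,0,0],[0,0,0],[0,0,0],[0,0,0]], "rot": [[0,0,0],[0,0,0],[0,0,0],[0,0,0],[0,0,0],[0,0,0]], "hand": [-1,-1,-1,-1,-1,-1], "force": 40}}

```text
clock: 4.88
position: [0.5297, -0.114, 0.1024]
ee_rot: [-0.001, 0.868, 0.496, -0.0]
contact_force: [-3.0, 1.4, 5.8]
width: 0.0113
gripper_force: 40.3
```

```bash
python3 - <<'E'
from h import *
goto(.5296,-.1134,.1,59);s=status.get_state();print(s["moment"],s["contact_force"],s["width"],s["gripper_force"])
E
```

```text
pos [ 0.5297 -0.114   0.1024] yaw 59.52 q6 0.191 clock 4.875 shares [ 0.0017 -0.0012  0.0081] dyaw share rotz 0.009
[0.25169977 0.37339255 0.05664895] [-2.96415743  1.39780406  5.84888191] 0.011291312651736673 40.30405640602112
```

{"op": "apply_moves", "data": {"xyz": [[0,0,-0.008],[0,0,0],[0,0,0],[0,0,0],[0,0,0]], "rot": [[0,0,0.1],[0,0,0.1],[0,0,0.1],[0,0,0.1],[0,0,0.1]], "hand": [-1,-1,-1,-1,-1]}}

```text
clock: 5.5
position: [0.5299, -0.1144, 0.1025]
ee_rot: [-0.001, 0.967, 0.253, -0.001]
contact_force: [2.0, -0.4, -9.3]
width: 0.0115
gripper_force: 40.5
```

```bash
cat > s.py <<'E'
from h import *
goto(.5296,-.1134,.1,59);s=status.get_state();print(s["moment"],s["contact_force"],s["width"],s["gripper_force"])
E
python3 s.py
```

```text
pos [ 0.5299 -0.1144  0.1025] yaw 29.33 q6 0.718 clock 5.5 shares [ 0.0007 -0.0032  0.0085] dyaw share rotz -0.495
[-0.1076095  -0.40697691  0.06835045] [ 1.9904539  -0.44012229 -9.26835941] 0.011543719397785942 40.51785886287689
```

{"op": "apply_moves", "data": {"xyz": [[0,0,0.005],[0,0,0],[0,0,0],[0,0,0],[0,0,0]], "rot": [[0,0,0.1],[0,0,0.1],[0,0,0.1],[0,0,0.1],[0,0,0.1]], "hand": [-1,-1,-1,-1,-1]}}

```text
clock: 6.12
position: [0.5291, -0.1148, 0.1028]
ee_rot: [0.001, 1.0, -0.002, -0.002]
contact_force: [-2.6, 0.7, 3.2]
width: 0.0117
gripper_force: 121.0
```

```bash
python3 s.py
```

```text
pos [ 0.5291 -0.1148  0.1028] yaw -0.26 q6 1.236 clock 6.125 shares [ 0.0018 -0.0048  0.0092] dyaw share rotz -0.988
[0.03809552 0.52225975 2.29208801] [-2.61825017  0.74405088  3.21473342] 0.011694683023173759 121.03105276823044
```

{"op": "apply_moves", "data": {"xyz": [[0,0,0],[0,0,0],[0,0,0],[0,0,0]], "rot": [[0,0,0.1],[0,0,0.1],[0,0,0.1],[0,0,0.1]], "hand": [-1,-1,-1,-1]}}

```text
clock: 6.62
position: [0.529, -0.1151, 0.1033]
ee_rot: [0.004, 0.981, -0.195, -0.001]
contact_force: [-1.8, 5.4, 5.9]
width: 0.0118
gripper_force: 427.5
```

```bash
python3 s.py
```

```text
pos [ 0.529  -0.1151  0.1033] yaw -22.46 q6 1.631 clock 6.625 shares [-0.0002 -0.006   0.011 ] dyaw share rotz -1.358
[ 1.0810354   0.30323349 11.85654792] [-1.81890366  5.41540718  5.87046325] 0.011768841871891521 427.5494043622166
```

That overshot the stop: the seat was reached near yaw 0, where the moment was already 2.3 N m. I'll back off straight away.

{"op": "apply_moves", "data": {"xyz": [[0,0,0],[0,0,0],[0,0,0],[0,0,0]], "rot": [[0,0,-0.12],[0,0,-0.12],[0,0,-0.12],[0,0,0]], "hand": [-1,-1,-1,-1]}}

```text
clock: 7.12
position: [0.5291, -0.1149, 0.1028]
ee_rot: [0.001, 1.0, -0.022, -0.002]
contact_force: [-4.2, -0.1, 4.9]
width: 0.0113
gripper_force: 143.7
```

```bash
python3 s.py
```

```text
pos [ 0.5291 -0.1149  0.1028] yaw -2.51 q6 1.276 clock 7.125 shares [ 0.0015 -0.005   0.0093] dyaw share rotz -1.025
[-0.11750635  0.74444952  2.98467697] [-4.23520549 -0.05146206  4.86449996] 0.01131741490787149 143.6912952340208
```

{"op": "apply_moves", "data": {"xyz": [[0,0,0],[0,0,0],[0,0,0]], "rot": [[0,0,-0.06],[0,0,-0.06],[0,0,0]], "hand": [-1,-1,-1]}}

```text
clock: 7.5
position: [0.5298, -0.1147, 0.1025]
ee_rot: [-0.0, 0.999, 0.037, -0.001]
contact_force: [-2.3, 0.7, 1.3]
width: 0.0113
gripper_force: 75.6
```

```bash
python3 s.py
```

```text
pos [ 0.5298 -0.1147  0.1025] yaw 4.2 q6 1.156 clock 7.5 shares [-0.0005 -0.0043  0.0085] dyaw share rotz -0.913
[-0.07737498  0.41025146  1.54935603] [-2.31197783  0.71645812  1.31564411] 0.011308172865488521 75.60945583507419
```

{"op": "apply_moves", "data": {"xyz": [[0,0,0],[0,0,0],[0,0,0],[0,0,0],[0,0,0],[0,0,0]], "rot": [[0,0,-0.06],[0,0,0],[0,0,0],[0,0,0],[0,0,0],[0,0,0]], "hand": [-1,-1,1,1,1,1]}}

```text
clock: 8.25
position: [0.5307, -0.1146, 0.1026]
ee_rot: [-0.0, 0.998, 0.069, 0.0]
contact_force: [-0.8, -0.5, 0.1]
width: 0.0822
gripper_force: 0.0
```

{"op": "apply_moves", "data": {"xyz": [[0,0,0],[0,0,-0.1],[0,0,-0.2],[0,0,-0.2],[0,0,-0.18],[0,0,0],[0,0,0]], "rot": [[0,0,0],[0,0,0],[0,0,0],[0,0,0],[0,0,0],[0,0,0],[0,0,0]], "hand": [1,1,1,1,1,1,1]}}

```text
clock: 9.12
position: [0.53, -0.1145, 0.3061]
ee_rot: [-0.0, 0.998, 0.069, -0.0]
contact_force: [-0.5, 0.0, 0.1]
width: 0.0854
gripper_force: 0.0
```

```bash
cat > b.py <<'E'
from h import *
import sys
def bar(n):
    st=status.get_state();im=get_image("wrist");save(im,n);px=im["pixels"]
    m0=(px.max(2)<100).astype(np.uint8);r,o=pose(im,st)
    c=cv2.projectPoints(r.T@(np.array([.5296,-.1134,.125])-o),np.zeros(3),np.zeros(3),K(im),np.array(im["dist"]))[0].ravel().astype(int)
    m=np.zeros_like(m0);s=np.s_[max(c[1]-45,0):c[1]+45,c[0]-45:c[0]+45];m[s]=m0[s]
    k=max(cv2.findContours(m,0,1)[0],key=cv2.contourArea);b=cv2.boxPoints(cv2.minAreaRect(k));print(c,b.round())
    W=ray(im,b,.13,st)[:,:2];e=[W[1]-W[0],W[2]-W[1]];l=max(e,key=np.linalg.norm)
    print(W.mean(0),[np.linalg.norm(v).round(4) for v in e],"bar",np.degrees(np.arctan2(l[1],l[0]))%180,"yaw",yaw(st),st["clock"],st["position"])
bar(sys.argv[1])
E
python3 b.py w2.png
```

```text
[311 206] [[306. 172.]
 [320. 172.]
 [320. 237.]
 [306. 237.]]
[ 0.53215833 -0.11429239] [np.float64(0.0108), np.float64(0.0525)] bar 8.152211562582664 yaw 7.899021445077657 9.125 [ 0.53000869 -0.11447136  0.30605467]
```

View pics/w2.png

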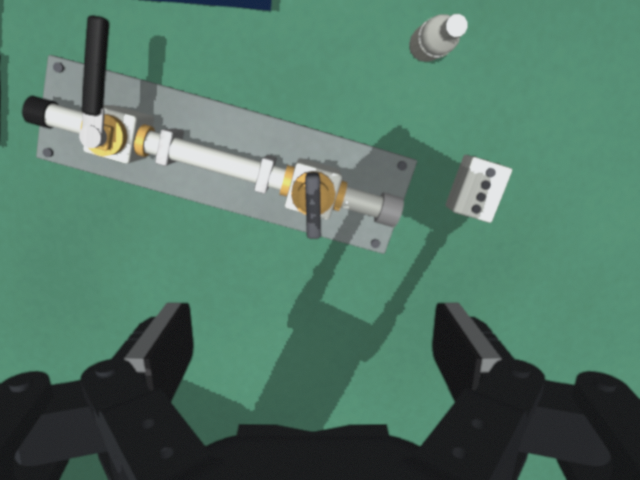

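The bar sits at about 8° and is aligned with the gripper, so the valve is on its seat. The lever is still shut. Next I'll close the fingers and lower them beside the lever, to push it round.

{"op": "apply_moves", "data": {"xyz": [[0.097,-0.1205,0],[0.097,-0.1205,0],[0.097,-0.1205,0],[0.097,-0.1205,0],[0,0,0],[0,0,0]], "rot": [[0,0,0],[0,0,0],[0,0,0],[0,0,0],[0,0,0],[0,0,0]], "hand": [-1,-1,-1,-1,-1,-1], "force": 40}}

```text
clock: 9.93
position: [0.625, 0.0443, 0.3047]
ee_rot: [0.0, 0.998, 0.069, -0.002]
contact_force: [-0.1, 0.9, 0.7]
width: 0.0005
gripper_force: 0.0
```

{"op": "apply_moves", "data": {"xyz": [[0,0,0.152],[0,0,0.152],[0,0,0.152],[0,0,0.152],[0,0,0.152],[0,0,0]], "rot": [[0,0,0],[0,0,0],[0,0,0],[0,0,0],[0,0,0],[0,0,0]], "hand": [-1,-1,-1,-1,-1,-1]}}

```text
clock: 10.68
position: [0.6218, 0.0433, 0.075]
ee_rot: [-0.0, 0.998, 0.068, -0.005]
contact_force: [-0.2, 0.2, 0.9]
width: -0.0001
gripper_force: 0.0
```

```bash
python3 - <<'E'
from h import *
A=np.array([.5575,.0835]);st=status.get_state();r=R_(st["ee_rot"])
print(st["position"],yaw(st),st["contact_force"],st["clock"]);p=st["position"].copy();p[2]=0
for w in [(.070,-.024),(.074,.0013),(.069,.0266),(.0558,.0486),(.0413,.0614),(.0269,.0667),(.024,.0667)]:
    q=np.r_[A+w,0];print(w,(r.T@(q-p)/.3).round(3));p=q
im=get_image("top");save({"pixels":cv2.resize(im["pixels"][200:360,200:500],None,fx=2.5,fy=2.5)},"t2.png")
E
```

```text
[0.62175836 0.04329818 0.07499124] 7.810077762403454 [-0.22490201  0.1719644   0.91999581] 10.675
(0.07, -0.024) [ 0.026 -0.051 -0.   ]
(0.074, 0.0013) [ 0.025 -0.082 -0.   ]
(0.069, 0.0266) [-0.005 -0.086  0.   ]
(0.0558, 0.0486) [-0.034 -0.079  0.   ]
(0.0413, 0.0614) [-0.042 -0.049  0.   ]
(0.0269, 0.0667) [-0.045 -0.024  0.   ]
(0.024, 0.0667) [-0.01  -0.001  0.   ]
```

View pics/t2.png

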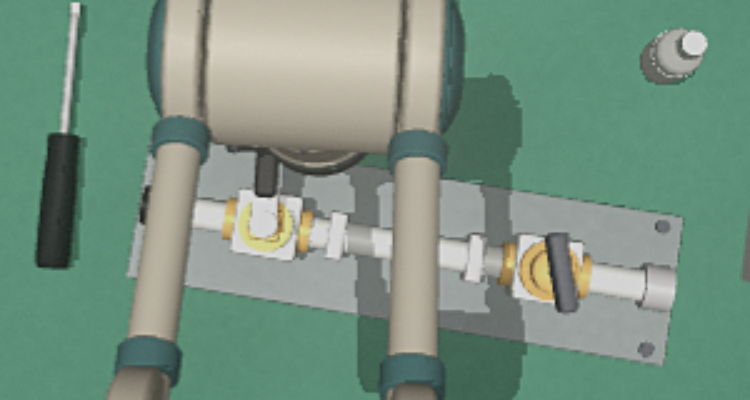

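The top crop shows the lever root at (266,170), still shut, and the T-bar at (563,272), still near its seat angle. Now I'll push the lever round.

{"op": "apply_moves", "data": {"xyz": [[0.026,-0.051,0],[0.012,-0.041,0],[0.012,-0.041,0],[-0.002,-0.043,0],[-0.003,-0.043,0]], "rot": [[0,0,0],[0,0,0],[0,0,0],[0,0,0],[0,0,0]], "hand": [-1,-1,-1,-1,-1]}}

```text
clock: 11.35
position: [0.6304, 0.1125, 0.0789]
ee_rot: [0.0, 0.998, 0.069, 0.001]
contact_force: [0.1, -2.7, 0.3]
width: -0.0003
gripper_force: 1.5
```

{"op": "apply_moves", "data": {"xyz": [[-0.017,-0.04,0],[-0.017,-0.04,0],[-0.021,-0.025,0],[-0.021,-0.025,0],[-0.022,-0.012,0]], "rot": [[0,0,0],[0,0,0],[0,0,0],[0,0,0],[0,0,0]], "hand": [-1,-1,-1,-1,-1]}}

```text
clock: 11.98
position: [0.5953, 0.1506, 0.0788]
ee_rot: [-0.001, 0.998, 0.069, 0.001]
contact_force: [3.4, -0.9, -0.7]
width: -0.0004
gripper_force: 1.4
```

```bash
cat > l.py <<'E'
from h import *
A=np.array([.5575,.0835]);st=status.get_state()
print("rel",st["position"][:2]-A,st["position"][2],st["contact_force"],st["clock"])
E
python3 l.py
```

```text
rel [0.03783625 0.06707779] 0.07879053741600639 [ 3.40455528 -0.89119254 -0.68281237] 11.975
```

{"op": "apply_moves", "data": {"xyz": [[-0.012,-0.008,0],[-0.01,-0.004,0]], "rot": [[0,0,0],[0,0,0]], "hand": [-1,-1]}}

```text
clock: 12.22
position: [0.5883, 0.1527, 0.0787]
ee_rot: [-0.0, 0.998, 0.069, 0.0]
contact_force: [3.1, -1.0, -1.1]
width: 0.0
gripper_force: 1.3
```

```bash
python3 l.py
```

```text
rel [0.03077512 0.06920671] 0.07873279264699319 [ 3.0985546  -0.97512768 -1.13083704] 12.225
```

{"op": "apply_moves", "data": {"xyz": [[-0.012,0,0],[-0.01,0,0]], "rot": [[0,0,0],[0,0,0]], "hand": [-1,-1]}}

```text
clock: 12.48
position: [0.5877, 0.1526, 0.0793]
ee_rot: [-0.001, 0.998, 0.068, 0.007]
contact_force: [14.6, 2.8, -9.7]
width: 0.0
gripper_force: 7.2
```

```bash
python3 l.py
```

```text
rel [0.03022517 0.06912802] 0.07931117843291266 [14.63846327  2.82977138 -9.68237842] 12.475
```

The lever is on its open stop (contact force 14.6 N). I'll retreat, rise and return above the needle valve.

{"op": "apply_moves", "data": {"xyz": [[0.04,0,0],[0.05,0,0],[0,0,-0.15],[0,0,-0.2],[0,0,-0.2],[0,0,-0.2],[0,0,0]], "rot": [[0,0,0],[0,0,0],[0,0,0],[0,0,0],[0,0,0],[0,0,0],[0,0,0]], "hand": [-1,-1,-1,-1,-1,-1,-1]}}

```text
clock: 13.35
position: [0.6107, 0.1557, 0.3098]
ee_rot: [-0.001, 0.998, 0.069, 0.005]
contact_force: [0.7, 0.5, -0.8]
width: 0.0003
gripper_force: 0.0
```

{"op": "apply_moves", "data": {"xyz": [[-0.0635,0.1425,0],[-0.0635,0.1425,0],[-0.0635,0.1425,0],[-0.0635,0.1425,0],[-0.0635,0.1425,0],[-0.0635,0.1425,0],[0,0,0],[0,0,0]], "rot": [[0,0,0],[0,0,0],[0,0,0],[0,0,0],[0,0,0],[0,0,0],[0,0,0],[0,0,0]], "hand": [1,1,1,1,1,1,1,1]}}

```text
clock: 14.35
position: [0.5302, -0.1141, 0.3027]
ee_rot: [-0.001, 0.998, 0.069, -0.001]
contact_force: [0.1, 0.8, 0.4]
width: 0.085
gripper_force: 0.0
```

```bash
python3 b.py w3.png; python3 -c "
from h import *
goto(.5306,-.1138,.1,8.15)"
```

```text
[312 207] [[306. 173.]
 [321. 173.]
 [321. 238.]
 [306. 238.]]
[ 0.53218281 -0.11406125] [np.float64(0.0115), np.float64(0.052)] bar 8.168965934044024 yaw 7.8765141482112355 14.35 [ 0.53022072 -0.11410331  0.30272505]
pos [ 0.5304 -0.1137  0.3029] yaw 7.93 q6 1.092 clock 14.4 shares [0.0013 0.0016 0.6763] dyaw share rotz -0.004
```

View pics/w3.png

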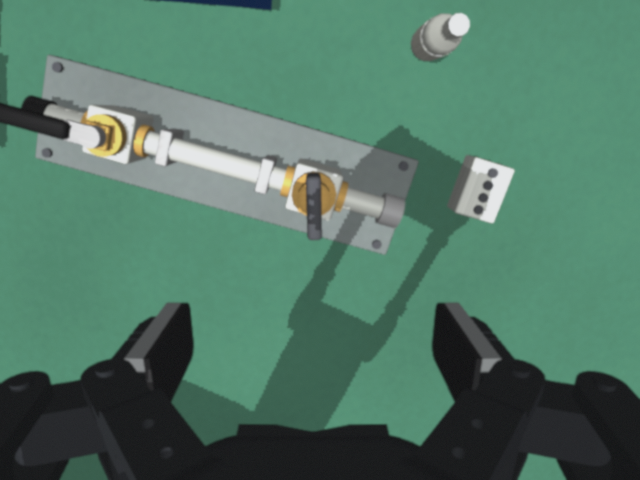

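The lever, from (0,115) to (65,128), now lies along the pipe. The bar at (314,205) hasn't moved and is still on its seat. I'll grip it and turn counter-clockwise by 180°.

{"op": "apply_moves", "data": {"xyz": [[0,0,0.15],[0,0,0.15],[0,0,0.15],[0,0,0.12],[0,0,0.097],[0,0,0],[0,0,0]], "rot": [[0,0,0],[0,0,0],[0,0,0],[0,0,0],[0,0,0],[0,0,0],[0,0,0]], "hand": [1,1,1,1,1,1,1]}}

```text
clock: 15.28
position: [0.5315, -0.1141, 0.1044]
ee_rot: [0.0, 0.998, 0.07, 0.001]
contact_force: [-0.5, 0.5, 0.3]
width: 0.0854
gripper_force: 0.0
```

{"op": "apply_moves", "data": {"xyz": [[0,0,0],[0,0,0],[0,0,0],[0,0,0],[0,0,0],[0,0,0]], "rot": [[0,0,0],[0,0,0],[0,0,0],[0,0,0],[0,0,0],[0,0,0]], "hand": [-1,-1,-1,-1,-1,-1], "force": 40}}

```text
clock: 16.02
position: [0.5305, -0.1146, 0.1038]
ee_rot: [0.0, 0.998, 0.069, 0.0]
contact_force: [-0.6, 0.8, 3.5]
width: 0.0111
gripper_force: 40.0
```

```bash
python3 s.py
```

```text
pos [ 0.5305 -0.1146  0.1038] yaw 7.95 q6 1.091 clock 16.025 shares [-0.0024 -0.0045  0.0128] dyaw share rotz -0.851
[0.12525075 0.12241142 0.46535856] [-0.55671818  0.80069522  3.49573781] 0.011129634660583478 40.01957595348358
```

{"op": "apply_moves", "data": {"xyz": [[0,0,0],[0,0,0],[0,0,0],[0,0,0],[0,0,0],[0,0,0]], "rot": [[0,0,-0.125],[0,0,-0.125],[0,0,-0.125],[0,0,-0.125],[0,0,-0.125],[0,0,-0.125]], "hand": [-1,-1,-1,-1,-1,-1]}}

```text
clock: 16.77
position: [0.53, -0.1138, 0.1038]
ee_rot: [-0.001, 0.895, 0.447, 0.0]
contact_force: [-2.4, 2.7, 6.1]
width: 0.0116
gripper_force: 39.2
```

```bash
python3 s.py
```

```text
pos [ 0.53   -0.1138  0.1038] yaw 53.06 q6 0.303 clock 16.775 shares [ 0.0002 -0.0017  0.0128] dyaw share rotz -0.099
[ 0.40027233  0.31368598 -0.07312189] [-2.42526536  2.68009216  6.06247087] 0.011612004189918364 39.17412757873535
```

{"op": "apply_moves", "data": {"xyz": [[0,0,0],[0,0,0],[0,0,0],[0,0,0],[0,0,0],[0,0,0],[0,0,0],[0,0,0]], "rot": [[0,0,-0.126],[0,0,-0.126],[0,0,-0.126],[0,0,-0.126],[0,0,-0.126],[0,0,-0.126],[0,0,-0.126],[0,0,-0.126]], "hand": [-1,-1,-1,-1,-1,-1,-1,-1]}}

```text
clock: 17.77
position: [0.5286, -0.1136, 0.1038]
ee_rot: [-0.002, 0.548, 0.837, -0.0]
contact_force: [-5.5, 2.4, 7.3]
width: 0.0116
gripper_force: 39.5
```

{"op": "apply_moves", "data": {"xyz": [[0,0,0],[0,0,0],[0,0,0],[0,0,0],[0,0,0],[0,0,0],[0,0,0],[0,0,0]], "rot": [[0,0,-0.126],[0,0,-0.126],[0,0,-0.126],[0,0,-0.126],[0,0,-0.126],[0,0,-0.126],[0,0,-0.126],[0,0,-0.126]], "hand": [-1,-1,-1,-1,-1,-1,-1,-1]}}

```text
clock: 18.77
position: [0.5278, -0.1147, 0.1038]
ee_rot: [-0.002, 0.052, 0.999, -0.0]
contact_force: [-7.0, -0.0, 8.3]
width: 0.0114
gripper_force: 39.6
```

```bash
sed -i 's/,59)/,-170.7)/' s.py; python3 s.py
```

```text
pos [ 0.5278 -0.1147  0.1038] yaw 174.08 q6 -1.808 clock 18.775 shares [-0.0056  0.0048  0.0127] dyaw share rotz 5.746
[-0.12020723  0.94116172 -0.07929468] [-6.97535636 -0.0262018   8.34951099] 0.011420422646376055 39.602426290512085
```

{"op": "apply_moves", "data": {"xyz": [[0,0,0],[0,0,0],[0,0,0],[0,0,0]], "rot": [[0,0,-0.125],[0,0,-0.1],[0,0,-0.027],[0,0,0]], "hand": [-1,-1,-1,-1]}}

```text
clock: 19.27
position: [0.5278, -0.115, 0.1038]
ee_rot: [-0.003, -0.078, 0.997, -0.0]
contact_force: [-5.3, -0.9, 8.4]
width: 0.0112
gripper_force: 39.7
```

```bash
python3 s.py
```

```text
pos [ 0.5278 -0.115   0.1038] yaw -171.01 q6 -2.068 clock 19.275 shares [-0.0068  0.0044  0.0127] dyaw share rotz -0.005
[-0.11148609  0.90077662  0.08126269] [-5.33606111 -0.92218484  8.35415304] 0.011178401139032087 39.69243943691254
```

{"op": "apply_moves", "data": {"xyz": [[0,0,0],[0,0,0],[0,0,0],[0,0,0],[0,0,0],[0,0,0]], "rot": [[0,0,0],[0,0,0],[0,0,0],[0,0,0],[0,0,0],[0,0,0]], "hand": [1,1,1,1,1,1]}}

```text
clock: 20.02
position: [0.5305, -0.1146, 0.1035]
ee_rot: [0.0, -0.078, 0.997, 0.0]
contact_force: [-0.6, 0.4, 0.1]
width: 0.0855
gripper_force: 0.0
```

{"op": "apply_moves", "data": {"xyz": [[0,0,-0.1],[0,0,-0.2],[0,0,-0.2],[0,0,-0.17],[0,0,0],[0,0,0]], "rot": [[0,0,0],[0,0,0],[0,0,0],[0,0,0],[0,0,0],[0,0,0]], "hand": [1,1,1,1,1,1]}}

```text
clock: 20.78
position: [0.5299, -0.1144, 0.3038]
ee_rot: [-0.0, -0.078, 0.997, 0.0]
contact_force: [0.7, -0.1, -1.7]
width: 0.0852
gripper_force: 0.0
```

```bash
python3 b.py w4.png
```

```text
[313 205] [[304. 171.]
 [320. 171.]
 [320. 236.]
 [304. 236.]]
[ 0.52740949 -0.11479323] [np.float64(0.0123), np.float64(0.052)] bar 9.234317179678975 yaw -171.01503293618234 20.775 [ 0.52991344 -0.11442958  0.30376651]
```

View pics/w4.png

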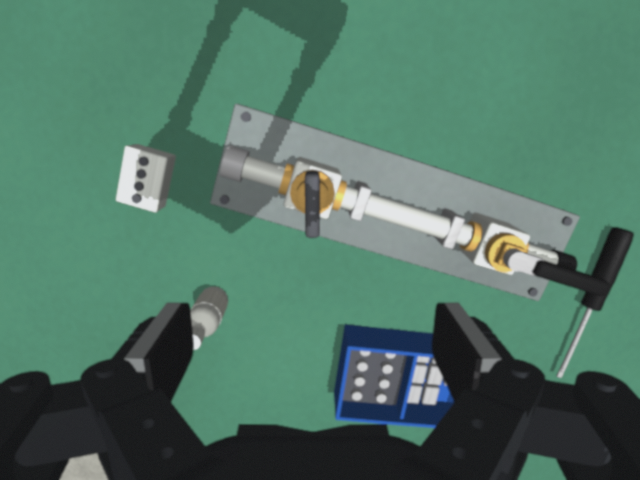

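The bar at (312,204) reads 9.2°, which is 181° on from the seat. The lever, from (535,268) to (605,288), lies along the pipe. The bin, bottle, housing and screwdriver look undisturbed and the gripper is clear, so I'm handing the job in.

```bash
python3 -c "
from rig import job
print(job.sign_off())"
```

```text
the job is handed in; nothing more can be done
None
```

I handed the job in at about 21 s: needle valve shut to its seat, lever swung to its open stop, then needle opened about 181° by camera. While shutting it I ran past the seat (moment peaked at 11.9 N m) before backing off; no verdict came back.

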